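Raise the hanger stand's collar to the pointer and hang up the scraper

TASK

Turn the knurled collar on the threaded rod of the hanger stand until its stub bars are level with the tip of the pointer on the gauge beside it. Then take the scraper out of its wooden block and hang it by its eye on the stand's arm, hanging free. Do not shift the pointer, and do not push about or knock over the other things on the counter.

Things in the scene. Friction and masses are not known exactly. Their poses are not given: they have to be found in the camera images.
- stand: hanger stand screwed to the counter: steel foot plate (125 x 72 x 12 mm), upright threaded rod of 15 mm diameter, its top 158 mm above the counter, and a flat gauge post (8 x 12 mm, top 153 mm above the counter) with scale lines. Origin: rod axis at counter level. x points along the arm; the gauge post stands on the other side, at x = -92 mm; z up.
- collar_mid (a point): centre of the knurled steel collar, on the rod axis at the height of its stub bars. Hub 52 mm across, 26 mm tall (13 mm above and below this point); four round stub bars, 10 mm thick, stick out level at 90 degrees to each other, ends 64 mm from the axis. Collar and arm rise together as it is turned. It starts 10 to 34 mm below the pointer.
- stub_end (a point): point on the axis of one of the four stub bars, 59 mm from the rod axis: the direction from collar_mid to it gives that bar's direction; the others lie at 90, 180 and 270 degrees from it.
- collar (a joint): turn of the collar in rad, growing anticlockwise seen from above, which raises it (24 mm a turn); clockwise lowers it. 0 with the collar right down (bars 108 mm above the counter). It turns stiffly (about 0.12 N m) and stays where it is left.
- pointer_tip (a point): tip of the small conical pointer, 70 mm from the rod axis, pointing at it, just outside the circle of the bars' ends. The pointer's clamp block (18 x 22 x 14 mm) sits on the gauge post, 22 mm behind the tip. It can be pushed along the post only by force and must stay where it is.
- peg_mid (a point): point on the axis of the level round steel arm (10 mm diameter), 128 mm out from the rod axis; x outward along the arm, z up. Straight to 150 mm from the rod axis, then turned up: its very end is 162 mm from the axis and 11 mm above the arm's axis. The arm is 28 mm below the stub bars and rises with them; it does not turn.
- scraper: scraper: steel blade 100 mm wide, 4 mm thick, with a wooden grip along its top; 122 mm tall, 0.13 to 0.25 kg, nearly all of it the blade. Origin: middle of the blade's lower edge; x along the blade's width, y its thickness, z up to the grip. It starts upright in the block.
- scraper_grip (a point): centre of the scraper's wooden grip: 100 mm long (x), 18 mm thick (y), 26 mm tall; 109 mm above the blade's lower edge.
- scraper_eye (a point): centre of the round eye (30 mm hole) through the blade, 48 mm below the grip's centre, hole axis along y; hung up, it rests 10 mm below the arm's axis.
- block: wooden block fixed to the counter, 136 x 56 x 40 mm, x along its slot; the slot is 7 mm wide and 28 mm deep, its floor 12 mm above the counter. Origin: centre of the underside.
- carafe: glass carafe with a blue lid, 68 mm across, 141 mm tall, behind the stand. Origin: centre of its underside.
- shaker_2: glass spice shaker, 41 mm across, 87 mm tall, behind the arm's end. Origin: centre of its underside.
- shaker_1: glass spice shaker, 41 mm across, 87 mm tall, at the rear of the counter near the block. Origin: centre of its underside.
- tooth_jar: jar of toothpicks, 45 mm across, 72 mm tall, right beside the wooden block. Origin: centre of its underside.
- tape_roll: roll of tape lying flat, 96 mm across, 48 mm tall. Origin: centre of its underside.
- steel_cup: steel cup, 77 mm across, 101 mm tall. Origin: centre of its underside.
- gold_egg_0: brass show egg standing on its blunt end, 45 mm across, 58 mm tall. Origin: centre of its underside.

How it is judged:
By the outcome, as a careful person would: the job done as asked, in the order asked, and still so for the second after the job is handed in, with the robot touching nothing.
It also fails if it takes over 72 s, if anything falls off the work surface, if the arm or the gripper's body presses on something with over 40 N, if the wrist force passes 120 N, or if a joint passes its speed limit or range.

ROBOT

A 6-joint arm with a two-finger parallel gripper is mounted at the origin on a cart in front of the work surface, level with it; the furniture and walls round the work are solid. World frame = base frame: x ahead of the robot, y to its left, z up, the work surface at z = 0. Lengths are in m, angles in rad, forces in N, time in s.
With the tool pointing down it reaches from about 0.375 to 0.925 m from the base axis. Payload 5.7 kg.
Tool frame: the origin (TCP) lies midway between the tips of the shut fingers; the grasp point (between the pads) lies 19 mm behind it; z points along the fingers, x is the direction in which the jaws open and shut, and the axes are right-handed (so a half turn about z gives the same grasp; the last joint's range is limited). The gripper opens to 88 mm and grips with 3 to 60 N. Pads are 20 mm wide; open, the fingers measure 115 mm over their backs; the gripper's body (75 mm by 178 mm) begins 61 mm behind the grasp point.
Start: joints at [-1.358, 0.359, 1.51, -0, 1.272, -0.115], TCP at [0.193, -0.568, 0.223] pointing down, gripper open.
Joint ranges: [-2.97, 2.97], [-1.01, 2.36], [0.21, 2.38], [-0.96, 4.11], [0.2, 2.71], [-2.98, 2.98]. Speed limits (rad/s): [2.39, 2.39, 3.14, 3.14, 3.14, 3.14].

INTERFACE

Orientations are given as a unit quaternion [x, y, z, w].
In Python, from bench import move_ptp, servo_line, goto_joints, move_gripper, sleep, inverse_kinematics, capture, PlanningError, close_job, spot_in, silhouettes, current_clock, current_joint_pos, current_qvel, current_joint_torque, current_position, current_orientation, current_force, current_torque, current_finger_gap gives the robot as it stands. Calls block until the motion is done:
- move_ptp(position, orientation): joint-space move of the TCP to a pose.
- servo_line(position, orientation=None, rate=0.15, contact_N=None): straight line of the TCP; orientation=None keeps the orientation; rate is the mean speed in m/s. With contact_N (N) it stops when the force on the tool has changed by that much, and returns True; else False.
- goto_joints(angles): joint-space move.
- move_gripper(opening): finger opening in m; the grip force is fixed at half the most; returns when the fingers have stopped.
- sleep(seconds).
- inverse_kinematics(position, orientation): joint angles nearest the present ones, or None.
- capture(name): name is "side" or "top"; returns a dict with "image" (384x512x3 uint8, blue, green, red), "range_z" (384x512 float32, m along the optical axis (not along the pixel's ray), 0 where there is no reading), "intrinsics" (3x3 intrinsics, pixels), "k1" (the pictures are not rectified: a ray, as slopes to the right and down, at radius r is drawn at 1 + k1 r^2 times it, then the intrinsics apply), "R" (3x3) and "t" (3): a world point X has camera coordinates R X + t. Camera axes: x right, y down, z forward; pixel columns grow to the right and rows downward; lengths in m; the calibration is good to about 2 mm. A picture is of the moment at which its call begins.
A pose or a line that the arm cannot do raises PlanningError and nothing moves.
- close_job(): hands the job in, once; it reports no verdict.
Trained networks look in the newest picture that a camera, given by its name, has taken for a name from the list of things; names that differ only in an ending like _2 or _b are one class to them, and where a whole thing is asked for, a point or a joint stands for the part that bears it (a point fixed in the world has none). Each returns a list of dicts, best first, with "conf" (0 to 1); they miss things now and then, are a little off and sometimes report something else, mostly with a low value. They report only what shows in the picture. A call takes as long as a camera call.
- spot_in(camera, query): "xy" ([column, row] in pixels, amid what is visible of it).
- silhouettes(camera, query): "region" (384x512 bool, what is visible of it) and "xy" ([column, row] in pixels, amid what is visible of it).
Readings, each from a call of its own:
- current_clock(): time.
- current_joint_pos(): joint angles.
- current_qvel(): joint speeds.
- current_joint_torque(): joint torques, N m.
- current_position(): TCP position.
- current_orientation(): TCP orientation.
- current_force(): force on the tool from outside, world axes, zero at the start.
- current_torque(): the same for the moment, N m.
- current_finger_gap(): finger opening in m.
Only numpy, scipy, OpenCV 4.12 (cv2) and the standard library are available. Lean on these libraries where they do the work, as an engineer would, in place of code of your own. Each camera call takes 0.05 s, during which the arm holds its last target. There are 200 camera calls.

## Working session

There is one attempt and no reset: what is moved stays moved. The work goes in short steps, each a Python script; the robot and the scene stay as the last script left them, time stands still between calls to the robot, and variables do not carry over. Pictures are saved under pics/ and viewed, about 8 in all and at most 12, crops included, and the job is handed in when it is done.

```bash
ls; mkdir -p pics; cat > h.py <<'E'
import numpy as np, cv2
from bench import *
def px2ray(c,uv):
    K=c["intrinsics"]; d=np.array([(uv[0]-K[0,2])/K[0,0],(uv[1]-K[1,2])/K[1,1]]); s=d.copy()
    for _ in range(20): s=d/(1+c["k1"]*(s@s))
    return np.array([s[0],s[1],1.0])
def world(c,uv,z=None):
    u,v=int(round(uv[0])),int(round(uv[1]))
    if z is None: z=c["range_z"][v,u]
    return c["R"].T@(px2ray(c,uv)*z-c["t"])
def proj(c,X):
    p=c["R"]@np.asarray(X)+c["t"]; s=p[:2]/p[2]; s=s*(1+c["k1"]*(s@s)); K=c["intrinsics"]
    return np.array([K[0,0]*s[0]+K[0,2],K[1,1]*s[1]+K[1,2]])
def cloud(c,mask):
    vs,us=np.nonzero(mask&(c["range_z"]>0)); return np.array([world(c,(u,v)) for u,v in zip(us,vs)])
def plane_hit(c,uv,z):  # intersect ray with world z
    o=-c["R"].T@c["t"]; d=c["R"].T@px2ray(c,uv); return o+d*(z-o[2])/d[2]
E
python3 - <<'E'
from h import *
print(current_clock())
ims=[]
for n in("side","top"):
    c=capture(n); cv2.imwrite(f"pics/{n}0.png",c["image"]); print(n,"cam at",-c["R"].T@c["t"],"fwd",c["R"][2],c["k1"],c["intrinsics"][0,0])
    np.save(f"{n}0.npy",c,allow_pickle=True)
    for q in["stand","collar_mid","stub_end","pointer_tip","peg_mid","scraper","scraper_grip","scraper_eye","block","carafe","shaker_1","tooth_jar","tape_roll","steel_cup","gold_egg_0"]:
        for r in spot_in(n,q)[:3]:
            if r["conf"]>.2: print(q,round(r["conf"],2),np.round(r["xy"],1),np.round(world(c,r["xy"]),3))
E
```

```text
pics
0.0
side cam at [0.3355453  1.14903847 0.70743965] fwd [ 0.1557946  -0.87729337 -0.45396517] -0.06670022380736165 455.59870423709646
stand 0.72 [244.1 254.1] [0.505 0.27  0.09 ]
collar_mid 0.97 [249.9 227.3] [0.504 0.199 0.122]
stub_end 0.98 [247. 228.] [0.51  0.206 0.124]
stub_end 0.49 [257.5 303.1] [0.454 0.382 0.043]
pointer_tip 0.55 [242.9 241. ] [0.507 0.278 0.132]
peg_mid 0.68 [248.1 224.7] [0.51  0.192 0.125]
peg_mid 0.66 [250.1 227.2] [0.504 0.198 0.122]
scraper 0.76 [269.9 169.4] [ 0.514 -0.235  0.088]
scraper 0.33 [234.8 191.6] [ 0.616 -0.146  0.04 ]
scraper_grip 0.97 [270.1 168.8] [ 0.513 -0.236  0.09 ]
scraper_grip 0.59 [240.9 239.3] [0.511 0.281 0.138]
scraper_eye 0.85 [266.7 166.4] [ 0.525 -0.233  0.099]
block 0.67 [270.4 191.3] [ 0.507 -0.206  0.021]
carafe 0.74 [217.4 268.5] [0.568 0.283 0.049]
shaker_1 0.66 [235.8 188. ] [ 0.616 -0.165  0.044]
shaker_1 0.56 [221.4 219.5] [0.61  0.066 0.057]
tooth_jar 0.4 [283.3 176.2] [ 0.467 -0.223  0.072]
steel_cup 0.83 [259.6 303. ] [0.44  0.447 0.1  ]
top cam at [0.35289885 0.02770603 1.55918799] fwd [ 0.13525203  0.00216547
[... 243 characters left out ...]
3]
scraper 0.62 [334.6 202.8] [ 0.51  -0.231  0.135]
scraper_grip 0.69 [335.4 201.5] [ 0.514 -0.234  0.135]
scraper_eye 0.59 [330.4 201.4] [ 0.526 -0.233  0.044]
block 0.96 [326.5 205. ] [ 0.513 -0.219  0.043]
carafe 0.78 [181.8 187.7] [0.574 0.271 0.145]
carafe 0.42 [334.  198.9] [ 0.523 -0.23   0.133]
carafe 0.37 [213.9 204. ] [0.519 0.168 0.127]
shaker_1 0.63 [248.2 175.4] [0.619 0.052 0.087]
shaker_1 0.53 [309.3 176.1] [ 0.611 -0.158  0.085]
tooth_jar 0.6 [351. 217.] [ 0.468 -0.302  0.047]
tape_roll 0.63 [376.7 171.4] [ 0.633 -0.411  0.018]
steel_cup 0.78 [144.5 230.2] [0.446 0.431 0.004]
steel_cup 0.59 [331.6 200.7] [ 0.526 -0.235  0.06 ]
steel_cup 0.44 [183.7 187.2] [0.576 0.265 0.142]
```

```bash
python3 - <<'E'
from h import *
s=np.load("side0.npy",allow_pickle=True).item();t=np.load("top0.npy",allow_pickle=True).item()
a=cv2.resize(s["image"][150:350,150:350],(600,600),interpolation=cv2.INTER_CUBIC)
cv2.imwrite("pics/a.png",a)
b=cv2.resize(t["image"][150:260,120:400],(800,314),interpolation=cv2.INTER_CUBIC); cv2.imwrite("pics/b.png",b)
for n,c in(("s",s),("t",t)):
    m=c["range_z"]>0; vs,us=np.nonzero(m); P=cloud(c,m)
    np.savez(n+"cloud.npz",P=P,u=us,v=vs)
E
```

```text
(no output)
```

View pics/a.png

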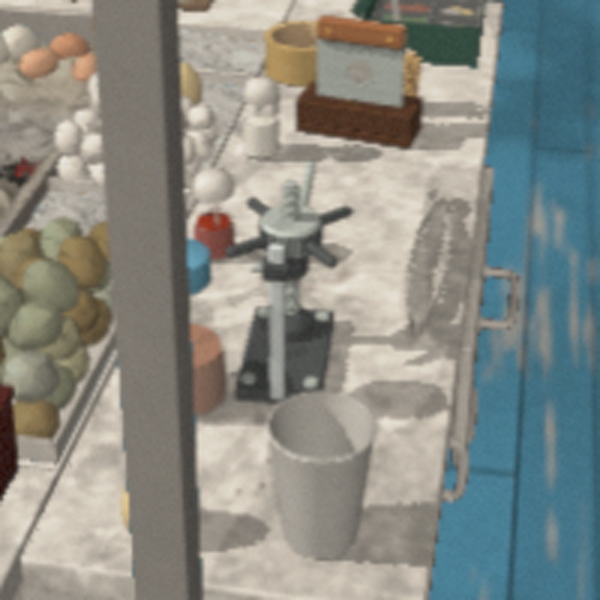

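View pics/b.png

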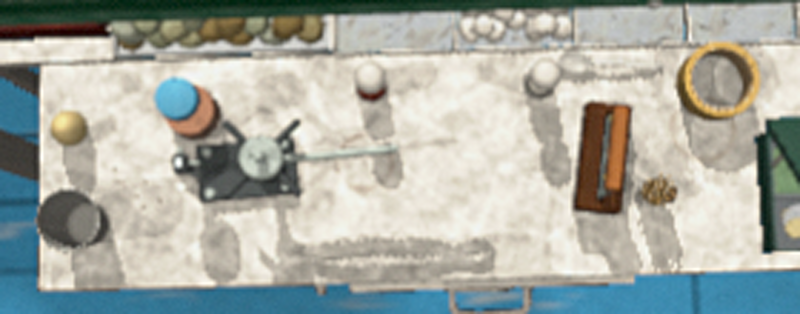

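Side crop: stand in the middle (hub at crop (290,220), clamp at (275,255), post's foot at (278,395)), arm pointing away towards the scraper block at (360,110); bars lie diagonal. Top crop: arm from (290,157) to (395,150), grip at (617,145), toothpick jar at (658,190).

```bash
python3 - <<'E'
from h import *
s=np.load("side0.npy",allow_pickle=True).item();t=np.load("top0.npy",allow_pickle=True).item()
S=np.load("scloud.npz");T=np.load("tcloud.npz")
def sel(D,lo,hi):
    P=D["P"];m=np.all((P>lo)&(P<hi),1);return P[m],D["u"][m],D["v"][m]
for nm,D in(("S",S),("T",T)):
    P,u,v=sel(D,[.42,-.15,-.01],[.6,.15,.012]); print(nm,"counter z",np.median(P[:,2]),P[:,2].std())
    P,u,v=sel(D,[.42,.02,.08],[.60,.33,.2])
    print(nm,"zhist",np.histogram(P[:,2],np.arange(.08,.2,.005)))
    # block & grip
    P,u,v=sel(D,[.40,-.33,.115],[.62,-.15,.16]);print("grip",len(P),P.min(0),P.max(0),np.median(P,0))
    if len(P)>3:
        w,V=np.linalg.eigh(np.cov(P[:,:2].T));print("dir",V[:,1],np.degrees(np.arctan2(V[1,1],V[0,1])))
    P,u,v=sel(D,[.40,-.33,.03],[.62,-.15,.05]);print("block",len(P),P.min(0),P.max(0))
for n,c in(("side",s),("top",t)):
  capture(n)
  for q in["stand","collar_mid","scraper","block","tooth_jar","carafe","shaker_1"]:
    for r in silhouettes(n,q)[:2]:
        P=cloud(c,r["region"]); print(n,q,round(r["conf"],2),len(P),np.round(np.percentile(P,[2,50,98],0),3).tolist())
# top view arm & hub crop depth-based: list points of stand above foot in top view
P,u,v=sel(T,[.42,.02,.07],[.6,.33,.2])
for p,a,b in zip(P,u,v): print((a,b),np.round(p*1000).astype(int).tolist(),end=' ')
E
```

```text
S counter z -0.001736214490207404 0.0017850933070466118
S zhist (array([ 30,  54,  20,  13,  21,  51, 153,  93, 161,  45,  52,  73,  63,
        21,  22,  14,   0,   0,   0,   0,   0,   0,   0]), array([0.08 , 0.085, 0.09 , 0.095, 0.1  , 0.105, 0.11 , 0.115, 0.12 ,
       0.125, 0.13 , 0.135, 0.14 , 0.145, 0.15 , 0.155, 0.16 , 0.165,
       0.17 , 0.175, 0.18 , 0.185, 0.19 , 0.195]))
grip 197 [ 0.46652456 -0.2483097   0.11514628] [ 0.56626004 -0.21390401  0.13642557] [ 0.51634968 -0.2279459   0.12690125]
dir [-0.98749373  0.1576583 ] 170.92899856490013
block 414 [ 0.44514166 -0.30320066  0.03003565] [ 0.61897675 -0.15072724  0.04998595]
T counter z -0.00035851719925083836 0.0034872973670422264
T zhist (array([ 30,  56,  24,   7,   1,   8,  50,  94, 107,  65,  25,  51,  82,
        24,   7,  11,   3,   0,   0,   0,   0,   0,   0]), array([0.08 , 0.085, 0.09 , 0.095, 0.1  , 0.105, 0.11 , 0.115, 0.12 ,
       0.125, 0.13 , 0.135, 0.14 , 0.145, 0.15 , 0.155, 0.16 , 0.165,
       0.17 , 0.175, 0.18 , 0.185, 0.19 , 0.195]))
grip 184 [ 0.46699994 -0.24966846  0.11501018] [ 0.56657629 -0.219
[... 28228 characters left out ...]
int64(221), np.int64(216)) [479, 146, 114] (np.int64(222), np.int64(216)) [479, 142, 118] (np.int64(223), np.int64(216)) [479, 139, 116] (np.int64(224), np.int64(216)) [479, 136, 118] (np.int64(198), np.int64(217)) [478, 222, 116] (np.int64(199), np.int64(217)) [478, 219, 120] (np.int64(200), np.int64(217)) [478, 216, 115] (np.int64(222), np.int64(217)) [476, 143, 115] (np.int64(223), np.int64(217)) [476, 139, 115] (np.int64(224), np.int64(217)) [475, 135, 122] (np.int64(198), np.int64(218)) [475, 223, 111] (np.int64(199), np.int64(218)) [475, 219, 115] (np.int64(200), np.int64(218)) [475, 216, 112] (np.int64(223), np.int64(218)) [473, 140, 111] (np.int64(224), np.int64(218)) [472, 135, 121]
```

```bash
python3 - <<'E'
from h import *
s=np.load("side0.npy",allow_pickle=True).item();t=np.load("top0.npy",allow_pickle=True).item()
a=cv2.resize(s["image"][203:288,215:275],(420,595),interpolation=cv2.INTER_CUBIC)
b=cv2.resize(t["image"][180:235,175:265],(818,500),interpolation=cv2.INTER_CUBIC)[:, :]
b=cv2.resize(b,(380,232)); 
o=np.zeros((595,800,3),np.uint8); o[:,:420]=a; o[:232,420:]=b
g=cv2.resize(s["image"][148:205,240:300],(380,361),interpolation=cv2.INTER_CUBIC); o[234:,420:]=g
cv2.imwrite("pics/c.png",o)
E
```

```text
(no output)
```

View pics/c.png

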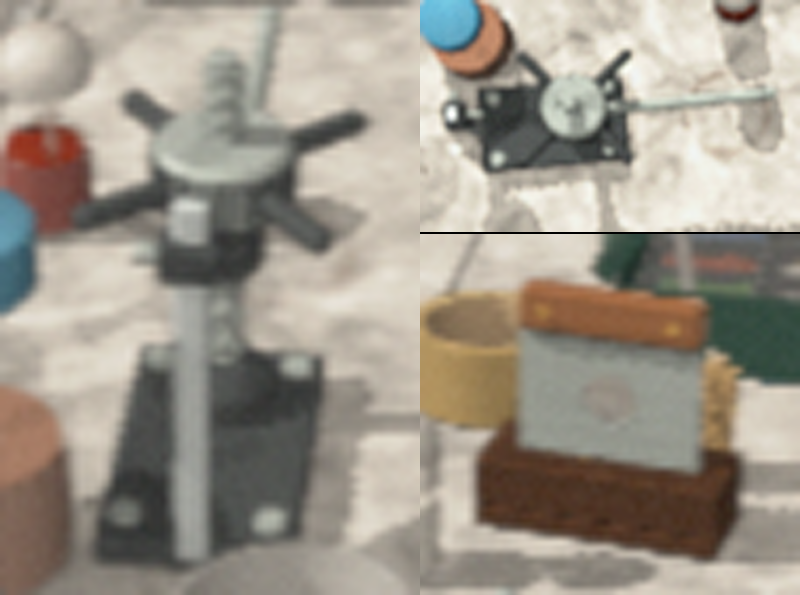

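```bash
cat >> h.py <<'E'
from scipy.spatial.transform import Rotation as Ro
def down(psi):
    c,s=np.cos(psi),np.sin(psi); return Ro.from_matrix(np.array([[c,s,0],[s,-c,0],[0,0,-1.]])).as_quat()
def avg(n,k=8):
    cs=[capture(n) for _ in range(k)]; c=dict(cs[-1]); c["image"]=np.mean([x["image"] for x in cs],0).astype(np.uint8)
    D=np.array([x["range_z"] for x in cs]); D[D==0]=np.nan; c["range_z"]=np.nan_to_num(np.nanmedian(D,0)); return c
E
python3 - <<'E'
from h import *
s=avg("side");t=avg("top"); np.save("side1.npy",s);np.save("top1.npy",t)
print(current_clock())
def near(c,lo,hi):
    P=cloud(c,c["range_z"]>0); return P[np.all((P>lo)&(P<hi),1)]
P=near(t,[.4,.0,-.02],[.65,.33,.2])
q=P[np.hypot(P[:,0]-.517,P[:,1]-.179)<.030]
rt=q[q[:,2]>.15]; print("rodtop",len(rt),rt.mean(0))
c0=rt[:,:2].mean(0)
h=P[(np.hypot(*(P[:,:2]-c0).T)<.023)&(np.hypot(*(P[:,:2]-c0).T)>.013)&(P[:,2]<.14)];print("hub",len(h),np.median(h,0),h[:,2].std())
a=P[(P[:,1]<.125)&(P[:,1]>.03)&(P[:,2]>.075)&(P[:,0]<.55)]
k=np.polyfit(a[:,1],a[:,0],1);print("arm x=f(y)",k,"z",np.median(a[:,2]),"x at rod y",np.polyval(k,c0[1]),"yend",a[:,1].min())
cl=P[(P[:,1]>.25)&(P[:,1]<.285)&(P[:,0]<.53)&(P[:,2]>.12)]
for p in cl[np.lexsort((cl[:,1],cl[:,0]))]: print((p*1000).round().astype(int).tolist(),end='')
b=P[(np.hypot(*(P[:,:2]-c0).T)>.033)&(np.hypot(*(P[:,:2]-c0).T)<.068)&(P[:,2]>.1)]
th=np.arctan2(b[:,1]-c0[1],b[:,0]-c0[0]); print("\nbars",len(b),"z",np.median(b[:,2]),"ang mod90",np.degrees(np.angle(np.exp(4j*th).mean())/4))
w=near(t,[.4,-.33,.115],[.62,-.15,.16]);print("grip top",np.median(w,0),(w.max(0)+w.min(0))/2)
print("q",current_joint_pos())
for d in range(-180,181,30):
    q=inverse_kinematics([c0[0],c0[1],.15],down(np.radians(d))); print(d,None if q is None else np.round(q,2))
E
```

```text
3.2
rodtop 15 [0.51846748 0.17902722 0.15757115]
hub 126 [0.5144508  0.17723203 0.12382456] 0.040155257560139636
arm x=f(y) [-0.06787363  0.53032882] z 0.08747114577782611 x at rod y 0.518177594104979 yend 0.031069062459321357
[501, 277, 131][502, 274, 129][503, 265, 141][503, 268, 141][504, 272, 140][504, 262, 137][504, 276, 136][507, 271, 145][507, 274, 143][507, 268, 140][507, 265, 139][507, 263, 135][509, 269, 156][509, 273, 151][510, 267, 146][510, 265, 140][511, 263, 135][511, 259, 134][512, 272, 155][512, 269, 153][513, 267, 148][514, 265, 140][514, 256, 137][514, 253, 133][514, 262, 135][514, 259, 134][515, 269, 154][516, 273, 153][517, 268, 142][517, 265, 138][517, 263, 134][520, 265, 140][520, 275, 142][520, 268, 140][520, 272, 140][521, 263, 132][524, 268, 140][524, 265, 138][524, 272, 136][524, 275, 136][527, 272, 138][528, 269, 134][528, 276, 135]
bars 107 z 0.11545440488129491 ang mod90 44.909939471968364
grip top [ 0.51524735 -0.23347622  0.13384684] [ 0.51700183 -0.23431033  0.12704938]
q [-1.35811083e+00  3.58819234e-01  1.51041279e+00  1.76699768e-05
  1.27252032e+00 -1.15078471e-01]
-180 [ 0.21  0.36  1.71 -0.    1.07 -2.94]
-150 [ 0.21  0.36  1.71 -0.    1.07  2.82]
-120 [ 0.21  0.36  1.71 -0.    1.07  2.3 ]
-90 [ 0.21  0.36  1.71 -0.    1.07  1.78]
-60 [ 0.21  0.36  1.71 -0.    1.07  1.25]
-30 [ 0.21  0.36  1.71 -0.    1.07  0.73]
0 [ 0.21  0.36  1.71 -0.    1.07  0.21]
30 [ 0.21  0.36  1.71 -0.    1.07 -0.32]
60 [ 0.21  0.36  1.71 -0.    1.07 -0.84]
90 [ 0.21  0.36  1.71 -0.    1.07 -1.36]
120 [ 0.21  0.36  1.71 -0.    1.07 -1.89]
150 [ 0.21  0.36  1.71 -0.    1.07 -2.41]
180 [ 0.21  0.36  1.71 -0.    1.07 -2.94]h.py:23: RuntimeWarning: All-NaN slice encountered
  D=np.array([x["range_z"] for x in cs]); D[D==0]=np.nan; c["range_z"]=np.nan_to_num(np.nanmedian(D,0)); return c
```

```bash
python3 - <<'E'
from h import *
A=np.array([.5175,.179]); z0=.104
q=inverse_kinematics([*A,.26],down(0)); 
move_ptp([*A,.26],down(0)); move_gripper(.074)
print(current_clock(),current_force())
r=servo_line([*A,z0],rate=.15,contact_N=12); print("contact",r,current_position(),current_force())
if not r:
    move_gripper(.03); sleep(.2); print(current_clock(),"gap",current_finger_gap(),"F",np.round(current_force(),1),np.round(current_torque(),2),current_position())
E
```

```text
6.5167 [-0.09052007  0.28842462  0.95626694]
contact False [0.51824187 0.17915835 0.10476408] [-0.01854157 -0.44360806 -0.3335095 ]
8.4 gap 0.05124373630844932 F [-3.6  2.2  4.4] [ 0.01  0.72 -0.08] [0.51634652 0.17904268 0.10432648]
```

```bash
python3 - <<'E'
from h import *
A=np.array([.5163,.179]); z0=.1043
try:
  for d in range(15,151,15):
    move_ptp([*A,z0+.024*d/360],down(np.radians(d)))
    F=current_force(); 
    if d%30==0: print(d,round(float(current_clock()),2),np.round(F,1),np.round(current_torque(),2),np.round(current_position(),4),current_finger_gap())
    if np.linalg.norm(F)>50: print("big");break
except PlanningError as e: print(e)
E
```

```text
30 9.12 [-1.4  0.   2.8] [-0.16  0.42  0.1 ] [0.5159 0.1789 0.1063] 0.05100888209135713
60 9.83 [-4.2 -1.5  5.4] [-0.53  0.8   0.03] [0.5156 0.1786 0.1083] 0.05136705323243518
90 10.55 [-3.7 -4.1  6.8] [-0.75  0.66  0.08] [0.5155 0.1782 0.1103] 0.05132665763436124
120 11.27 [-4.7 -4.8  5. ] [-0.96  0.54  0.09] [0.5156 0.1779 0.1123] 0.05094089070430736
150 11.98 [-3.8 -5.2  6.2] [-1.1   0.39  0.06] [0.5159 0.1775 0.1143] 0.0512443899076729
```

```bash
python3 - <<'E'
from h import *
A=np.array([.5157,.1777]); z=.1043+.010
move_gripper(.074); p=current_position(); servo_line([p[0],p[1],.16],rate=.2)
move_ptp([*A,.16],down(np.radians(-30)))
r=servo_line([*A,z],rate=.12,contact_N=12); print(r)
move_gripper(.03); sleep(.1); print(current_finger_gap(),np.round(current_force(),1),np.round(current_position(),4))
for d in range(15,121,15):
    move_ptp([*A,z+.024*d/360],down(np.radians(-30+d)))
    if d%30==0: print(d,round(float(current_clock()),2),np.round(current_force(),1),np.round(current_torque(),2),np.round(current_position(),4))
move_gripper(.074); servo_line([*A,.21],rate=.25); 
c=np.array(current_position()); move_ptp([.45,.0,.26],down(0))
print(current_clock())
s=avg("side");t=avg("top");np.save("side2.npy",s);np.save("top2.npy",t)
a=cv2.resize(s["image"][203:288,215:275],(420,595),interpolation=cv2.INTER_CUBIC)
b=cv2.resize(t["image"][180:235,175:265],(380,232),interpolation=cv2.INTER_CUBIC)
o=np.zeros((595,800,3),np.uint8); o[:,:420]=a; o[:232,420:]=b; cv2.imwrite("pics/d.png",o)
P=cloud(t,t["range_z"]>0); P=P[(P[:,0]>.4)&(P[:,0]<.62)&(P[:,1]>0)&(P[:,1]<.33)]
for c0 in([.5157,.1777],):
    r=np.hypot(*(P[:,:2]-c0).T); h=P[(r<.022)&(r>.013)&(P[:,2]<.156)&(P[:,2]>.12)]; print("hub",len(h),np.median(h[:,2]),h[:,2].mean())
    b=P[(r>.033)&(r<.066)&(P[:,2]>.1)&(P[:,2]<.15)];th=np.arctan2(b[:,1]-c0[1],b[:,0]-c0[0]);print("bars",np.percentile(b[:,2],[30,50,70]),np.degrees(np.angle(np.exp(4j*th).mean())/4))
E
```

```text
False
0.05138215534076364 [-0.8  0.   5.5] [0.5161 0.1779 0.1149]
30 17.42 [-1.3  0.2  5.8] [-0.07  0.    0.09] [0.5163 0.1778 0.1169]
60 18.13 [-0.4  0.6  5.3] [-0.04 -0.13  0.05] [0.5165 0.1779 0.1189]
90 18.85 [-0.1  1.3  5.9] [ 0.11 -0.23  0.09] [0.5167 0.178  0.1209]
120 19.57 [1.2 1.8 6.4] [ 0.37 -0.21  0.09] [0.5167 0.1782 0.1229]
21.75
hub 92 0.1422842688074525 0.14226561359312573
bars [0.1308965  0.1327201  0.13369693] 42.28025817703678h.py:23: RuntimeWarning: All-NaN slice encountered
  D=np.array([x["range_z"] for x in cs]); D[D==0]=np.nan; c["range_z"]=np.nan_to_num(np.nanmedian(D,0)); return c
```

View pics/d.png

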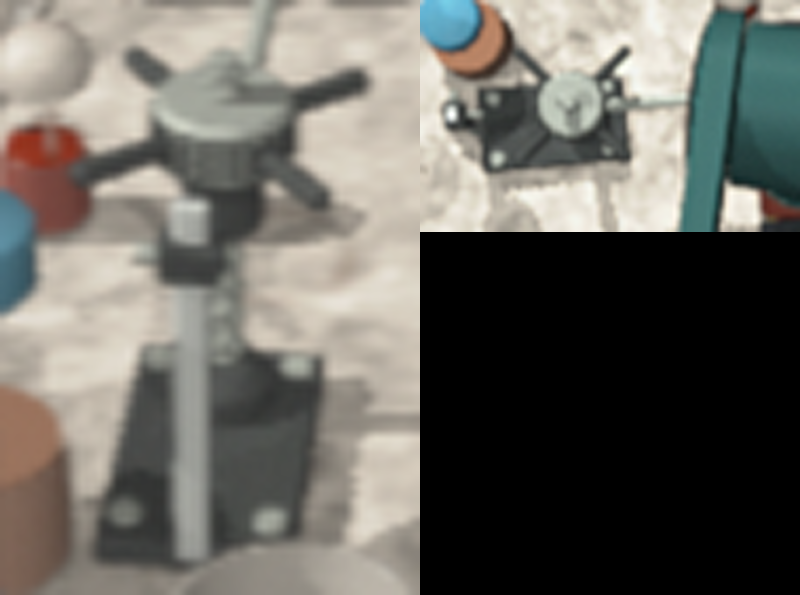

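```bash
python3 - <<'E'
from h import *
s=np.load("side2.npy",allow_pickle=True).item();t=np.load("top2.npy",allow_pickle=True).item();t1=np.load("top1.npy",allow_pickle=True).item();s1=np.load("side1.npy",allow_pickle=True).item()
g=cv2.cvtColor(s["image"],cv2.COLOR_BGR2GRAY).astype(float);g1=cv2.cvtColor(s1["image"],cv2.COLOR_BGR2GRAY).astype(float)
R=range(226,250)
print("post col241-243",[(r,int(g[r,241:244].mean())) for r in R])
print("clamp left col 239",[(r,int(g[r,239:240].mean())) for r in R],"right 245",[(r,int(g[r,245:246].mean())) for r in R])
c=np.array([.5157,.1777]); a=np.array([.0677,-.9977])
pc=c-a*.092
for nm,off,zs in(("post front top",.004,[.153]),("post back top",-.004,[.153]),("clamp front",.009,[.119,.126,.133,.140]),("clamp back",-.009,[.140])):
    p=pc-a*off
    for z in zs: print(nm,z,np.round(proj(s,[*p,z]),2))
for d in(.009,-.009,0): 
    p=pc+np.array([.9977,.0677])*d; print("lat",d,np.round(proj(s,[*p,.133]),2))
# hub-top & clamp, both captures
for n,tt in(("before",t1),("after",t)):
    P=cloud(tt,tt["range_z"]>0); r=np.hypot(*(P[:,:2]-[.5165,.1785]).T)
    m=(r<.023)&(r>.012)&(P[:,2]>.11)&(P[:,2]<.15); print(n,"hubtop",m.sum(),np.median(P[m,2]))
    d=P[:,:2]-pc-[.001,.0]; al=d@a; la=d@[.9977,.0677]
    m=(abs(al)<.008)&(abs(la)<.010)&(abs(la)>.0065)&(P[:,2]>.12); print("clamptop",m.sum(),np.median(P[m,2]),P[m,2].round(3))
    m=(r<.006)&(P[:,2]>.14);print("rodtop",np.median(P[m,2]))
    m=(abs(al)<.004)&(abs(la)<.005)&(P[:,2]>.12);print("posttop",np.sort(P[m,2]).round(4))
    for e in(.04,.055):
        b=[]
    th=np.arctan2(P[:,1]-.1785,P[:,0]-.5165)
    m=(r>.034)&(r<.062)&(P[:,2]>.1)&(P[:,2]<.15); print("bars z med",np.median(P[m,2]))
E
```

```text
post col241-243 [(226, 92), (227, 95), (228, 91), (229, 83), (230, 93), (231, 144), (232, 199), (233, 176), (234, 164), (235, 163), (236, 160), (237, 151), (238, 89), (239, 74), (240, 65), (241, 63), (242, 64), (243, 88), (244, 149), (245, 158), (246, 163), (247, 164), (248, 165), (249, 165)]
clamp left col 239 [(226, 80), (227, 111), (228, 168), (229, 195), (230, 205), (231, 174), (232, 183), (233, 172), (234, 161), (235, 154), (236, 144), (237, 109), (238, 78), (239, 69), (240, 65), (241, 64), (242, 68), (243, 104), (244, 174), (245, 179), (246, 187), (247, 189), (248, 188), (249, 189)] right 245 [(226, 102), (227, 97), (228, 97), (229, 92), (230, 61), (231, 66), (232, 85), (233, 80), (234, 78), (235, 77), (236, 73), (237, 71), (238, 75), (239, 77), (240, 65), (241, 64), (242, 66), (243, 82), (244, 121), (245, 127), (246, 141), (247, 149), (248, 130), (249, 128)]
post front top 0.153 [242.08 232.14]
post back top 0.153 [242.51 230.32]
clamp front 0.119 [241.9  245.73]
clamp front 0.126 [241.88 243.2 ]
clamp front 0.133 [241.86 240.65]
clamp front 0.14 [241.85 238.09]
clamp back 0.14 [242.81 233.95]
lat 0.009 [238.51 238.32]
lat -0.009 [246.19 238.79]
lat 0 [242.35 238.56]
before hubtop 107 0.1242420009533167
clamptop 11 0.13986125122051582 [0.142 0.14  0.14  0.14  0.132 0.14  0.141 0.141 0.137 0.131 0.129]
rodtop 1.2191613124897867
posttop [0.1405 0.1448 0.1464 0.1476 0.1513 0.1533 0.1544 0.155  0.1556]
bars z med 0.11551747326658629
after hubtop 112 0.14231462719363802
clamptop 11 0.13911475728501935 [0.14  0.14  0.139 0.133 0.132 0.141 0.143 0.139 0.137 0.133 0.131]
rodtop 1.2191966454499403
posttop [0.1405 0.1418 0.144  0.1466 0.1515 0.1528 0.1535 0.1537 0.1557 0.1559]
bars z med 0.13270704084011173
```

Collar rose 18 mm for 270°; the bars stand near z=0.129, the clamp spans 0.127–0.140 (pointer ≈0.1333), so 4 mm (60°) remains.

```bash
python3 - <<'E' 2>/dev/null
from h import *
A=np.array([.5161,.1779]); z=.1043+.018
move_ptp([*A,.215],down(0)); r=servo_line([*A,z],rate=.15,contact_N=12); print(r)
move_gripper(.03); sleep(.1); print(current_finger_gap(),np.round(current_force(),1),np.round(current_position(),4))
for d in range(15,61,15): move_ptp([*A,z+.024*d/360],down(np.radians(d)))
print(np.round(current_force(),1),np.round(current_position(),4))
move_gripper(.074); servo_line([*A,.22],rate=.25); move_ptp([.45,-.05,.28],down(np.radians(0)))
print(current_clock())
s=avg("side");t=avg("top",12);np.save("side3.npy",s);np.save("top3.npy",t)
P=cloud(t,t["range_z"]>0); r=np.hypot(*(P[:,:2]-[.5165,.1785]).T)
m=(r<.023)&(r>.012)&(P[:,2]>.11)&(P[:,2]<.155); print("hubtop",m.sum(),np.median(P[m,2]))
m=(r>.034)&(r<.062)&(P[:,2]>.1)&(P[:,2]<.155); print("bars z med",np.median(P[m,2]))
m=(r>.034)&(r<.064)&(P[:,2]>.125)&(P[:,2]<.155);th=np.arctan2(P[m,1]-.1785,P[m,0]-.5165);print("ang",np.degrees(np.angle(np.exp(4j*th).mean())/4))
im=s["image"].copy(); im=cv2.resize(im[203:288,215:275],(420,595),interpolation=cv2.INTER_CUBIC)
def D(X,col,rr=2):
    u,v=proj(s,X)+[0,.7]; cv2.circle(im,(int((u-215+.5)*7),int((v-203+.5)*7)),rr,col,-1)
c=np.array([.516,.178]); a=np.array([.0677,-.9977]); zb=.1333
for k in np.linspace(0,2*np.pi,40): D([*(c+.026*np.array([np.cos(k),np.sin(k)])),zb+.013],(0,0,255),1)
psi=np.angle(np.exp(4j*th).mean())/4
for k in range(4):
    for q in np.linspace(.03,.064,8): D([*(c+q*np.array([np.cos(psi+k*np.pi/2),np.sin(psi+k*np.pi/2)])),zb],(0,255,0))
D([*(c-a*.07),zb],(255,0,255),3)
# scraper blade
o=np.zeros((595,800,3),np.uint8); o[:,:420]=im; o[:361,420:]=cv2.resize(s["image"][148:205,240:300],(380,361),interpolation=cv2.INTER_CUBIC)
cv2.imwrite("pics/e.png",o)
s=s; 
for q in("scraper","block"):
    for n,cc in(("side",s),("top",t)):
        for rr in silhouettes(n,q)[:1]:
            Q=cloud(cc,rr["region"]); print(q,n,rr["conf"],len(Q),np.percentile(Q,[1,50,99],0).round(4).tolist())
            if q=="scraper":
                G=Q[Q[:,2]>.115] if n=="top" else Q[Q[:,2]<.09]; w,V=np.linalg.eigh(np.cov(G[:,:2].T)); print("dir",np.degrees(np.arctan2(V[1,1],V[0,1])),np.median(G,0),(np.percentile(G,2,0)+np.percentile(G,98,0))/2)
E
```

```text
False
0.0511447980656354 [-1.  -0.4  6.5] [0.5163 0.178  0.1229]
[-1.1  0.   5.9] [0.5164 0.1781 0.1269]
28.2
hubtop 109 0.14653932709639736
bars z med 0.13721675595200836
ang 14.435501637220751
scraper side 0.71 689 [[0.4678, -0.2432, 0.0399], [0.5165, -0.2312, 0.0928], [0.5655, -0.2199, 0.134]]
dir 170.9577087214239 [ 0.51582936 -0.23359407  0.06106133] [ 0.51682043 -0.23381141  0.06440202]
scraper top 0.72 241 [[0.4673, -0.2485, 0.0292], [0.5152, -0.2333, 0.133], [0.5645, -0.2204, 0.1374]]
dir 170.94862458231873 [ 0.51346093 -0.23335229  0.13396266] [ 0.51589308 -0.23445265  0.12745584]
block side 0.75 553 [[0.4471, -0.2509, 0.0014], [0.5088, -0.2113, 0.027], [0.5852, -0.1974, 0.0402]]
block top 0.74 182 [[0.4497, -0.2503, 0.0272], [0.5013, -0.2285, 0.0409], [0.5845, -0.208, 0.0438]]
```

View pics/e.png

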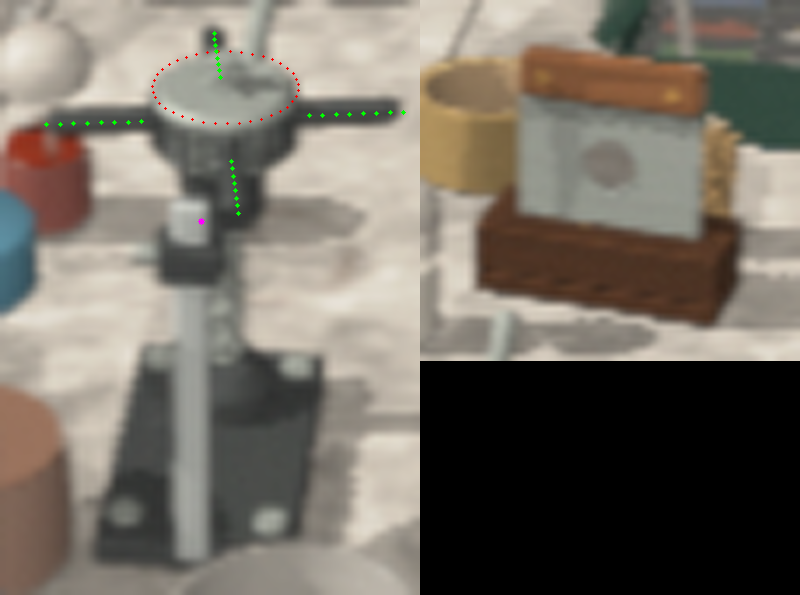

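The overlay with z=0.1333 sits on the hub rim and bars (within ~1 mm), with the magenta pointer tip level, so the collar is done. Next, the scraper.

```bash
python3 - <<'E' 2>/dev/null
from h import *
G=np.array([.5150,-.2348]); psi=np.radians(-99)
move_gripper(.05)
move_ptp([*G,.18],down(psi)); print(servo_line([*G,.102],rate=.12,contact_N=10),current_position())
move_gripper(.005); sleep(.1); print(current_clock(),current_finger_gap(),np.round(current_force(),1),np.round(current_torque(),2),np.round(current_position(),4))
F0=np.array(current_force())
p=np.array(current_position()); p[2]=.102
p[2]=.125;print(servo_line(p,rate=.08),np.round(current_force(),1))
p[2]=.24;servo_line(p,rate=.2); sleep(.1);print(np.round(current_force(),1),current_finger_gap())
c=np.array([.5162,.178]); a=np.array([.0677,-.9977]); ps=np.arctan2(a[1],a[0])
pre=c+a*.205; move_ptp([*pre,.24],down(ps)); servo_line([*pre,.139],rate=.2); print(current_clock(),np.round(current_position(),4),np.degrees(ps))
s=avg("side",4);t=avg("top",4);np.save("side4.npy",s);np.save("top4.npy",t)
im=cv2.resize(s["image"][180:260,200:300],(750,600),interpolation=cv2.INTER_CUBIC)
def D(X,col,rr=2):
    u,v=proj(s,X)+[0,.7]; cv2.circle(im,(int((u-200+.5)*7.5),int((v-180+.5)*7.5)),rr,col,-1)
cp=np.array(current_position()); e=cp+[0,0,.019-.048]; la=np.array([.9977,.0677,0])
for k in np.linspace(0,2*np.pi,30): D(e+.015*(np.cos(k)*la+np.sin(k)*np.array([0,0,1])),(0,0,255))
for q in(.128,.14,.15): D([*(c+a*q),.1053],(0,255,0))
D([*(c+a*.162),.1163],(255,0,255))
cv2.imwrite("pics/f.png",im)
for r in silhouettes("side","scraper")[:1]:
    Q=cloud(s,r["region"]);Q=Q[(abs(Q[:,1]-cp[1])<.03)]; print(r["conf"],np.percentile(Q,[1,50,99],0).round(4).tolist()); B=Q[Q[:,2]<.13]; w,V=np.linalg.eigh(np.cov((B-B.mean(0)).T)); print("normal",V[:,0],B.mean(0))
for r in spot_in("side","scraper_eye")[:2]: print(r)
print(proj(s,e))
E
```

```text
False [ 0.51551314 -0.2349396   0.10256748]
32.7833 0.017590223474871956 [-0.3 -0.4  2.4] [-0.11  0.12 -0.01] [ 0.5151 -0.235   0.1022]
False [-0.1 -0.2 -2.5]
[-0.8  0.1 -1.2] 0.017762374354564077
35.5583 [ 0.5308 -0.0276  0.1395] -86.11808436011081
0.83 [[0.4832, -0.0302, 0.0537], [0.5261, -0.0241, 0.1105], [0.5819, -0.0138, 0.1713]]
normal [-0.06903964  0.99760327 -0.00460862] [ 0.53142946 -0.0251342   0.0911661 ]
{'xy': [258.3, 185.3], 'conf': 0.98}
[254.64869093 190.37704011]
```

View pics/f.png

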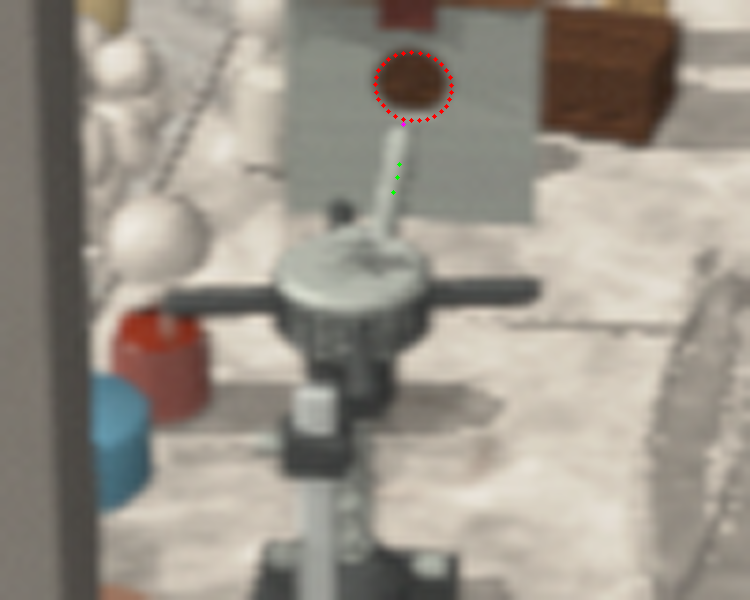

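The blade faces square to the arm; the eye at picture (412,80) is centred on the predicted circle and the arm's tip is at (402,125), so the eye is about 1 mm higher than predicted. I'll lower 1 mm and thread it.

```bash
python3 - <<'E' 2>/dev/null
from h import *
c=np.array([.5162,.178]); a=np.array([.0677,-.9977]); q=down(np.arctan2(a[1],a[0]))
servo_line([*(c+a*.205),.138],rate=.1)
r=servo_line([*(c+a*.126),.138],rate=.06,contact_N=5); print("in",r,np.round(current_position(),4),np.round(current_force(),1))
if not r:
    r=servo_line([*(c+a*.126),.116],rate=.03,contact_N=3); print("down",r,np.round(current_position(),4),np.round(current_force(),1))
print(current_clock())
s=capture("side"); np.save("side5.npy",s)
cv2.imwrite("pics/g.png",cv2.resize(s["image"][170:260,200:300],(660,594),interpolation=cv2.INTER_CUBIC))
E
```

```text
in False [0.5248 0.052  0.138 ] [ 0.  -0.1 -2.3]
down True [0.5248 0.0521 0.1233] [-0.2  0.   4.8]
38.3
```

View pics/g.png

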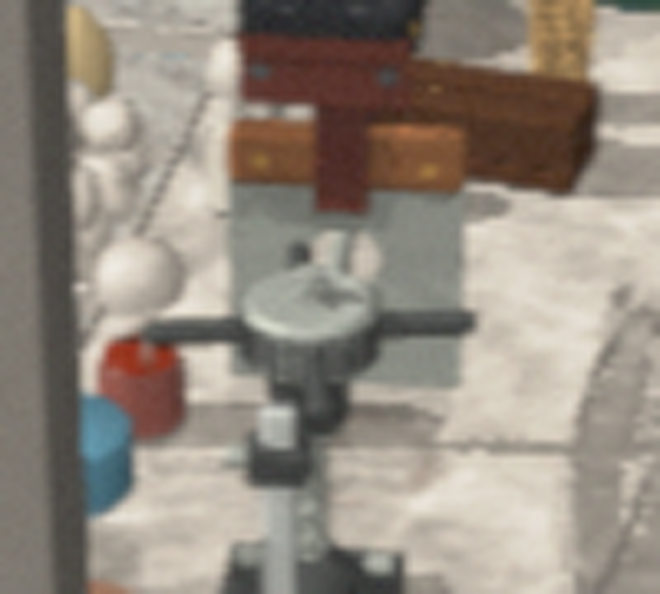

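```bash
python3 - <<'E' 2>/dev/null
from h import *
p=np.array(current_position()); p[2]+=.0006; servo_line(p,rate=.02); print(np.round(current_force(),1))
move_gripper(.040); print(np.round(current_force(),1),current_finger_gap()); sleep(.3)
p[2]=.26; servo_line(p,rate=.12); move_ptp([.42,-.22,.30],down(np.radians(-60)))
sleep(1.0); print(current_clock())
s=avg("side",6);t=avg("top",6);np.save("side6.npy",s);np.save("top6.npy",t)
a=cv2.resize(s["image"][175:275,190:300],(440,400),interpolation=cv2.INTER_CUBIC)
b=cv2.resize(t["image"][165:240,125:275],(360,180),interpolation=cv2.INTER_CUBIC)
o=np.zeros((400,800,3),np.uint8);o[:,:440]=a;o[:180,440:]=b
cv2.imwrite("pics/h.png",o)
for r in silhouettes("side","scraper")[:1]:
    Q=cloud(s,r["region"]);Q=Q[(Q[:,1]<.09)&(Q[:,1]>0)]; print(r["conf"],np.percentile(Q,[1,50,99],0).round(4).tolist()); B=Q[Q[:,2]<.12]; w,V=np.linalg.eigh(np.cov((B-B.mean(0)).T)); print("normal",V[:,0].round(3))
P=cloud(t,t["range_z"]>0); r=np.hypot(*(P[:,:2]-[.5165,.1785]).T)
m=(r<.023)&(r>.012)&(P[:,2]>.11)&(P[:,2]<.155); print("hubtop",np.median(P[m,2]))
# side-view height shift of collar, by registration between side3 and side6; clamp too
s3=np.load("side3.npy",allow_pickle=True).item()
for nm,y,x in(("hub",slice(208,226),slice(222,274)),("clamp",slice(230,248),slice(234,252))):
    print(nm,cv2.phaseCorrelate(np.float32(s3["image"][y,x,1]),np.float32(s["image"][y,x,1])))
E
```

```text
[-0.  -0.2 -0.6]
[-0.2 -0.1 -0.5] 0.03999880881322087
42.875
0.63 [[0.4768, 0.0484, 0.0344], [0.5131, 0.0558, 0.1175], [0.5746, 0.0654, 0.1559]]
normal [ 0.068 -0.998 -0.003]
hubtop 0.14617566951201277
hub ((-0.05366613019666744, 0.06288184423717347), 0.8107627502684731)
clamp ((0.05233246783651424, -0.16206928147216892), 0.972711906021024)
```

View pics/h.png

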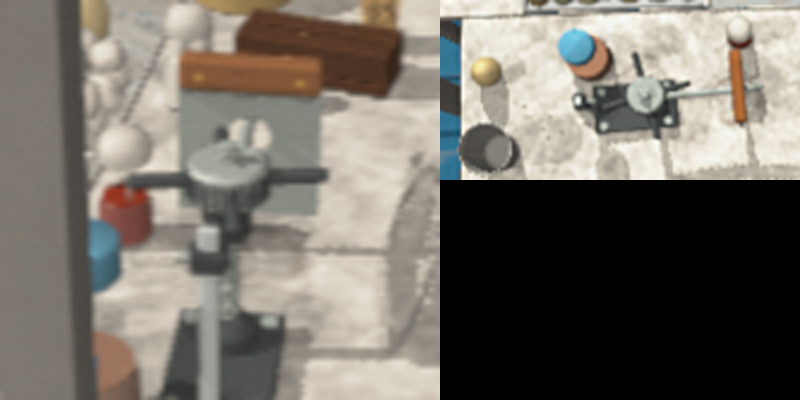

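```bash
python3 -c "
from bench import *
close_job(); print(current_clock())"
```

```text
the job is handed in; nothing more can be done
the job is handed in; nothing more can be done
```

The collar is turned up to the pointer and the scraper hangs by its eye on the stand's arm. I handed the job in at about 43 s on the robot's clock. I gripped the collar hub three times and turned it 330° in total, a rise of about 22 mm.

**Last checks:**
- **Collar:** the hub top measured 0.1462 m, which puts the bars at about 0.1332 m. I measured the pointer's clamp block as spanning 0.127 to 0.140 m, so the pointer is at about 0.1333 m.
- **Scraper:** it hung still a second after release, blade square to the arm. Its lower edge was at about 0.034 m, as predicted, and it is about 15 mm clear of the nearest shaker. The robot was well clear.
- **Other things:** I saw no sign that the pointer or the other things near the stand had moved. I did not view the jar and tape roll again at the end.

**Disagreements:**
- **Bar height:** the contact felt when lowering the scraper put the arm 0.5 to 1 mm lower than the cameras did. An earlier side view put the bars up to 1 mm high. Bar height against the pointer is therefore good to about 1 mm.
- **Clamp shift:** comparing side pictures from before and after showed the clamp shifted by 0.16 px (about 0.4 mm). I took that as noise, because nothing touched it.

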